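# Fit the keyed turn-knob to the trunk lock and throw its bolt

## Task

Fit the steel turn-knob onto the D-shaped spindle of the brass trunk lock: turn it so that its red stripe lies over the red mark beside the spindle's flat, and seat it fully down. Then turn the knob clockwise, seen from above, as far as it goes so that the lock's bolt is thrown fully out, and let go with the knob still fully seated. Leave the other things on the desk where they are.

Things in the scene. Friction and masses are not known exactly. Their poses are not given: they have to be found in the camera images.
- knob: loose steel turn-knob, 0.08-0.17 kg, upright on the desk, 40 mm high; origin: centre of underside, z up. Top half oval, 52 mm along x, 30 mm along y; skirt 30 mm across; flat grip sides at y = +-15 mm from top to underside. Red stripe on top from the middle to +x. D-bore from below: 18 mm deep, 18.4 mm diameter, flat 4.8 mm from the axis on the +x side, bevelled mouth; on the spindle about 1 mm clearance, 0.3 rad play either way
- knob_flat (a point): point of the knob on its underside 12 mm from its axis along its +x, the side of the bore's flat
- spindle_seat (a point): centre of the top of the spindle's dark flange (60 mm diameter, turns with it), 60 mm above the desk, where the seated knob's underside rests. Axes turn with the spindle: z up, x towards the spindle's flat and the red mark on the flange. The steel D-spindle, 16 mm diameter, flat 4 mm from the axis, rises 16 mm above this point
- spindle_flat (a point): point on the flange's top 12 mm from the spindle's axis towards its flat (below the knob's knob_flat when the knob is seated)
- spindle (a joint): turn of the lock's spindle in rad: 0 = bolt in, grows clockwise seen from above, hard stop at 1.2 = bolt fully out (the bolt comes out 12.5 mm per rad). Starts between 0 and 0.25; stays where it is left; takes about 0.06 N m to turn.
- turntable: dark wooden turntable with cork top, 190 mm diameter, 30 mm high, clamped so that it does not turn; the round brass lock, 104 mm diameter at its foot and 80 mm at its top face, 56 mm above the desk, is fixed in its middle. Origin: centre of the underside; the steel bolt comes out of the lock along +x.
- foot_a: chrome luggage foot, round, 38 mm diameter, 22 mm high, loose; origin centre of underside. Leave alone.
- foot_b: chrome luggage foot like foot_a. Leave alone.
- foot_c: chrome luggage foot like foot_a. Leave alone.
- dish: white ceramic parts dish, 100 mm diameter, 26 mm high, loose; origin centre of underside. Leave alone.
- punch: stubby black steel punch lying along its x, 90 mm long, 14 mm high, loose; origin on its underside near the middle. Leave alone.
- screwdriver: screwdriver lying on the desk along its x, loose. Leave alone.
Things that resemble listed ones, but are neither listed nor needed, are in the scene too. What is shaped like the knob but green or orange is not meant.

How it is judged:
On the way, in this order (a step that is already met when the one before it is completed fails the run):
1. the knob is keyed onto the spindle and fully seated before the bolt is thrown (horizontal distance between knob and spindle_seat below 0.004 m and z of knob in the frame of spindle_seat between -0.003 and 0.003 m and angle between knob's own z axis and vertical below 0.08 rad and distance between knob_flat and spindle_flat below 0.008 m and value of joint spindle below 0.7 rad), for 0.2 s.
2. the seated knob has turned the spindle to its stop (horizontal distance between knob and spindle_seat below 0.004 m and z of knob in the frame of spindle_seat between -0.003 and 0.004 m and angle between knob's own z axis and vertical below 0.08 rad and distance between knob_flat and spindle_flat below 0.008 m and value of joint spindle above 1.05 rad), for 0.2 s.
At the end, for the whole second after the job is handed in: The knob sits keyed on the spindle: its axis within 4 mm, its underside within 3 mm of the flange, upright within 0.08 rad, knob_flat within 8 mm of spindle_flat; the spindle is turned past 1.05 rad; the knob is released and at rest (horizontal distance between knob and spindle_seat below 0.004 m and z of knob in the frame of spindle_seat between -0.003 and 0.003 m and angle between knob's own z axis and vertical below 0.08 rad and distance between knob_flat and spindle_flat below 0.008 m and value of joint spindle above 1.05 rad and linear speed of knob below 0.02 m/s and contact force between knob and the fingers below 0.1 N); the robot touches nothing.
It fails at once if a luggage foot, the dish, the punch or the screwdriver is pushed more than 20 mm from its place (distance of any of foot_a, foot_b, foot_c, dish, punch, screwdriver from where it was at the start of the episode above 0.02 m).
It also fails if it takes over 51 s, if anything falls off the work surface, if the arm or the gripper's body presses on something with over 40 N, if the wrist force passes 120 N, or if a joint passes its speed limit or range.

## Robot

A 6-joint arm with a two-finger parallel gripper is mounted at the origin on the work surface. World frame = base frame: x ahead of the robot, y to its left, z up, the work surface at z = 0. Lengths are in m, angles in rad, forces in N, time in s.
With the tool pointing down it reaches from about 0.35 to 0.975 m from the base axis. Payload 4.9 kg.
Tool frame: the origin (TCP) lies at the very end of the fingers, on their centre line; the grasp point (between the pads) lies 19 mm behind it; z points along the fingers, x is the direction in which the jaws open and shut, and the axes are right-handed (so a half turn about z gives the same grasp; the last joint's range is limited). The gripper opens to 85 mm and grips with 20 to 120 N. Pads are 22 mm wide; open, the fingers measure 114 mm over their backs; the gripper's body (76 mm by 85 mm) begins 54 mm behind the grasp point. The pads swing forward as they close: fully open they stand 13 mm farther back than shut.
Start: joints at [-1.457, 0.053, 1.613, -0, 1.476, -0.119], TCP at [0.144, -0.608, 0.231] pointing down, gripper open.
Joint ranges: [-3.01, 3.01], [-1.01, 2.22], [0.06, 2.58], [-1.02, 4.17], [0.09, 2.62], [-3.14, 3.14]. Speed limits (rad/s): [2.57, 2.57, 3.14, 3.14, 3.14, 3.14].

## Interface

Orientations are given as a unit quaternion [w, x, y, z].
In Python, from plant import manip, imaging gives the robot as it stands.
- The arm moves only by the shell command python3 -m pendant 'ROWS'. ROWS is JSON, a list that holds one entry, the list of rows, each a list of 7 numbers: the turn, a rotation vector about the world's x, y, z in units of pi rad (1.0 is pi rad), then the shift along the world's x, y, z in units of 250 mm (1.0 is 250 mm), then the opening, from 0 (shut) to 1 (fully open). In form: [[[ax, ay, az, tx, ty, tz, claw], ...]]. A call has 1 to 20 rows; each row shifts and turns the commanded pose from where the row before left it; what a row does not reach is not made up. A row lasts 1/8 s, in which the tool goes at most 62.5 mm and 10.7 degrees, less where a joint would pass 70% of its speed; a pose out of reach is approached as far as the arm can. A call with a number of a shift or a turn outside -1 to 1 is refused whole. A call with a gripper value outside its range is refused whole. The fingers move at their own pace and stop on an object; the grip force is fixed at half the most. Time passes only in rows, so rows that do not move let the fingers close. It gives the time, the measured TCP pose, the force and the opening at its end, in the units of the state.
- manip.state(): the state, without advancing time (a new reading comes with each control period).
- imaging.grab_frame(name): name is "side" or "top" or "wrist"; returns a dict with "frame" (420x560x3 uint8, blue, green, red), "mtx" (3x3 intrinsics, pixels), "k1" (the pictures are not rectified: a ray, as slopes to the right and down, at radius r is drawn at 1 + k1 r^2 times it, then the intrinsics apply), "world_to_cam" (4x4, takes a point from world to camera coordinates). Camera axes: x right, y down, z forward; pixel columns grow to the right and rows downward; lengths in m; the calibration is good to about 2 mm. A picture is of the moment at which its call begins. There is no depth.
- manip.job_done(): hands the job in, once; it reports no verdict.
The state is a dict: "time": time; "joint_pos": joint angles; "joint_vel": joint speeds; "joint_efforts": joint torques, N m; "tool_pos": TCP position; "tool_rot": TCP orientation; "contact_force": force on the tool from outside, world axes, zero at the start; "ft_torque": the same for the moment, N m; "gripper_width": opening from 0.0 (shut) to 1.0 (fully open).
Only numpy, scipy, OpenCV 4.12 (cv2) and the standard library are available. Lean on these libraries where they do the work, as an engineer would, in place of code of your own. Each camera call takes 0.05 s, during which the arm holds its last target. There are 200 camera calls.

## Working session

There is one attempt and no reset: what is moved stays moved. The work goes in short steps, Python scripts to look and compute and a shell command to move; the robot and the scene stay as the last step left them, time stands still between calls to the robot, and variables do not carry over. Pictures are saved under pics/ and viewed, about 8 in all and at most 12, crops included, and the job is handed in when it is done.

```bash
mkdir -p pics; cat > h.py <<'E'
from plant import manip, imaging
import numpy as np, cv2
def grab(n,out=None):
    f=imaging.grab_frame(n)
    if out: cv2.imwrite('pics/'+out,f['frame']); np.savez('pics/'+out+'.npz',mtx=f['mtx'],k1=f['k1'],T=f['world_to_cam'])
    return f
def load(out):
    d=np.load('pics/'+out+'.npz'); return dict(frame=cv2.imread('pics/'+out),mtx=d['mtx'],k1=float(d['k1']),world_to_cam=d['T'])
def px2w(f,u,v,z):
    m=np.array(f['mtx']);T=np.array(f['world_to_cam'])
    p=cv2.undistortPoints(np.array([[[u,v]]],float),m,np.array([f['k1'],0,0,0.]))[0,0]
    R=T[:3,:3];c=-R.T@T[:3,3];d=R.T@np.array([p[0],p[1],1]);return c+d*(z-c[2])/d[2]
def w2px(f,P):
    T=np.array(f['world_to_cam']);P=np.atleast_2d(np.array(P,float))
    return cv2.projectPoints(P,cv2.Rodrigues(T[:3,:3])[0],T[:3,3],np.array(f['mtx']),np.array([f['k1'],0,0,0.]))[0][:,0]
def crop(f,u0,v0,u1,v1,s,out): cv2.imwrite('pics/'+out,cv2.resize(f['frame'][v0:v1,u0:u1],None,fx=s,fy=s,interpolation=cv2.INTER_CUBIC))
E
python3 -c "
from h import *
a=grab('top','top0.png');b=grab('side','side0.png')
cv2.imwrite('pics/tb.png',a['frame'])
for f in(a,b):
  T=f['world_to_cam'];print(-T[:3,:3].T@T[:3,3],f['k1'],f['mtx'][0][0])
print(manip.state())"
```

```text
[0.39262135 0.00668359 1.10588837] -0.009483055718758836 387.3744565655236
[0.06552548 0.8006563  0.72305794] -0.08233311473129402 501.2647917318147
{'time': 0.1, 'joint_pos': array([-1.45697656e+00,  5.32993501e-02,  1.61412655e+00, -4.14437735e-06,
        1.47601818e+00, -1.18958593e-01]), 'joint_vel': array([ 0.00064049,  0.00024479, -0.00377858,  0.00086084,  0.00153902,
       -0.00079641]), 'joint_efforts': array([ 1.20213004e-03, -3.94906783e+01, -3.71360421e+01, -8.82048653e-05,
        3.94303279e-03,  3.35030297e-07]), 'tool_pos': array([ 0.14413704, -0.60758145,  0.23019869]), 'tool_rot': array([-6.54804434e-04,  7.84436475e-01, -6.20208481e-01, -6.54357765e-04]), 'contact_force': array([-0.03640103, -0.95187456,  0.57292392]), 'ft_torque': array([-0.01390472, -0.02174075, -0.04748906]), 'gripper_width': 0.9998718668241683}
```

View pics/top0.png

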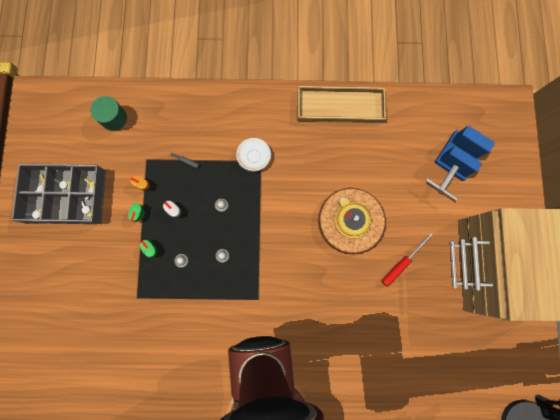

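View pics/side0.png

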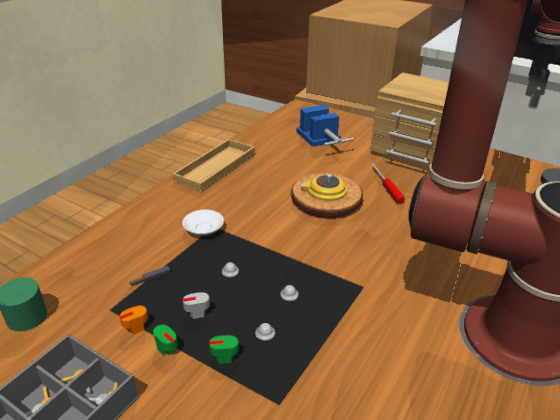

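The top picture shows these candidates: orange knob (139,183), green knobs (137,212) and (149,248), and the steel/white knob with a red stripe at (172,209), which is the one I choose. The lock's spindle is at about (355,218). In the side picture the steel knob is at (197,302) and the lock at (327,182). Next I'll check both in close crops.

```bash
python3 -c "
from h import *
a=load('top0.png');b=load('side0.png')
def c(f,u,v,s=8,w=50,h=36): return cv2.resize(f['frame'][v-h:v+h,u-w:u+w],(400,288),interpolation=cv2.INTER_CUBIC)
A=np.vstack([np.hstack([c(a,172,209,w=25,h=18),c(a,353,220)]),np.hstack([c(b,197,304,w=25,h=18),c(b,327,188)])])
cv2.imwrite('pics/c1.png',A)"
```

```text
(no output)
```

View pics/c1.png

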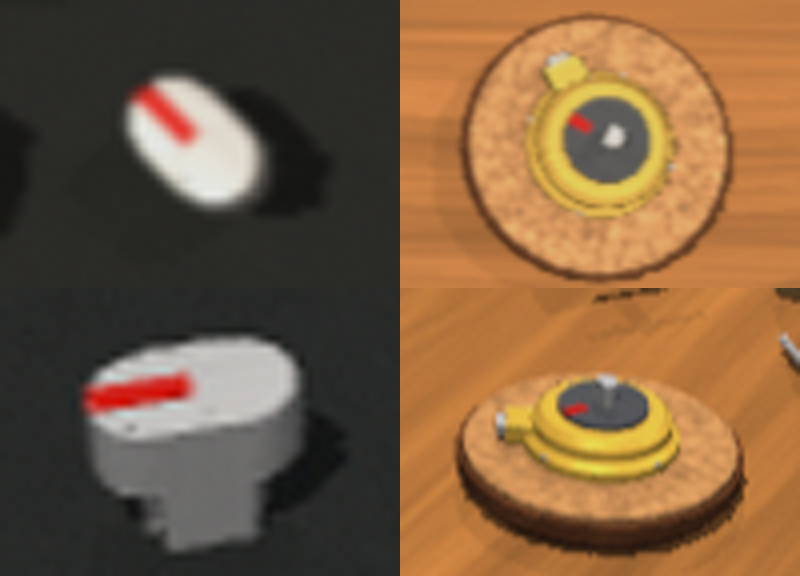

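```bash
python3 -c "
from h import *
a=load('top0.png');b=load('side0.png')
def C(x,y,u0,v0,s): return (x/s+u0-.5+.5/s*0,y/s+v0-.5)
np.set_printoptions(precision=4,suppress=True)
K=lambda x,y:px2w(a,*C(x,y,147,191,8),.04)
L=lambda x,y,z:px2w(a,*C(x-400,y,303,184,4),z)
k=K(196,142);print('knob top',k)
d=K(140,93)-K(193,140);print('stripe ang',np.arctan2(d[1],d[0]))
k2=lambda x,y:px2w(b,*C(x,y-288,172,286,8),.04)
print('knob side',k2(193,387)); d=k2(86,401)-k2(190,386);print('ang',np.arctan2(d[1],d[0]))
l=L(606,140,.06);m=L(580,124,.06);d=m-l;print('lock',l,np.arctan2(d[1],d[0]),np.hypot(*d[:2]))
print('tt centre',L(600,147,.03))
l2=lambda x,y,z:px2w(b,*C(x-400,y-288,277,152,4),z)
l=l2(603,404,.06);m=l2(576,410,.06);d=m-l;print('lock side',l,np.arctan2(d[1],d[0]),np.hypot(*d[:2]))
print('sp top',L(614,136,.076),l2(606,380,.076))
print('bolt',L(557,58,.045),l2(500,427,.045))
"
```

```text
knob top [0.5632 0.2819 0.04  ]
stripe ang 0.8715257605240277
knob side [0.565  0.2826 0.04  ]
ang 0.7855201181099918
lock [ 0.5393 -0.2233  0.06  ] 1.0214639709114224 0.020641404807073147
tt centre [ 0.5385 -0.2256  0.03  ]
lock side [ 0.5412 -0.2229  0.06  ] 0.972530070652877 0.019791593243395373
sp top [ 0.5399 -0.2253  0.076 ] [ 0.5421 -0.2264  0.076 ]
bolt [ 0.5987 -0.1935  0.045 ] [ 0.5948 -0.1831  0.045 ]
```

```bash
python3 -m pendant '[[[0,0,0.0106,0.0933,0.1977,0,1],[0,0,0.0106,0.0933,0.1977,0,1],[0,0,0.0106,0.0933,0.1977,0,1],[0,0,0.0106,0.0933,0.1977,0,1],[0,0,0.0106,0.0933,0.1977,0,1],[0,0,0.0106,0.0933,0.1977,0,1],[0,0,0.0106,0.0933,0.1977,0,1],[0,0,0.0106,0.0933,0.1977,0,1],[0,0,0.0106,0.0933,0.1977,0,1],[0,0,0.0106,0.0933,0.1977,0,1],[0,0,0.0106,0.0933,0.1977,0,1],[0,0,0.0106,0.0933,0.1977,0,1],[0,0,0.0106,0.0933,0.1977,0,1],[0,0,0.0106,0.0933,0.1977,0,1],[0,0,0.0106,0.0933,0.1977,0,1],[0,0,0.0106,0.0933,0.1977,0,1],[0,0,0.0106,0.0933,0.1977,0,1],[0,0,0.0106,0.0933,0.1977,0,1],[0,0,0,0,0,0,1],[0,0,0,0,0,0,1]]]'; python3 -c "
from h import *
grab('wrist','w1.png')"
```

```text
time: 2.6
tool_pos: [0.5636, 0.2812, 0.2305]
tool_rot: [0.001, 0.933, -0.361, -0.001]
contact_force: [0.0, 0.6, -0.1]
gripper_width: 1.001
```

View pics/w1.png

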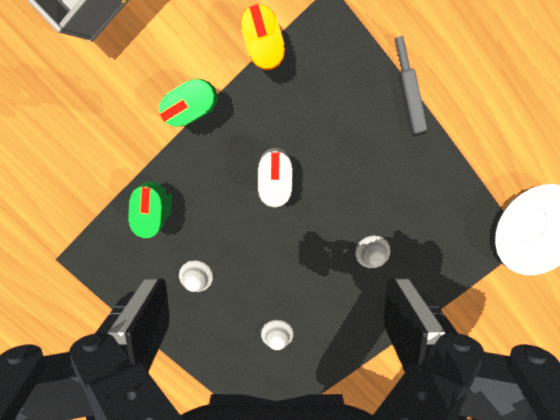

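The wrist view shows the steel knob at about (275,178). Its stripe is nearly vertical, from (275,180) to (275,153), so the jaws line up well. There is free space on both sides.

```bash
python3 -c "
from h import *
np.set_printoptions(precision=4,suppress=True)
f=load('w1.png');g=f['frame'].astype(int)
s=manip.state();print(s['tool_pos'],s['tool_rot'])
w=(g.min(2)>190)&(np.indices(g.shape[:2])[1]<300)&(np.indices(g.shape[:2])[1]>250);w[:145]=0;w[215:]=0
r=(g[...,2]>150)&(g[...,1]<90)
r[:145]=0;r[215:]=0;r[:,:250]=0;r[:,300:]=0
P=np.argwhere(w|r)[:,::-1].astype(np.float32);print(len(P))
W=np.array([px2w(f,*p,.04)[:2] for p in P])
(c,sz,an)=cv2.minAreaRect((W*1000).astype(np.float32));print('rect',c,sz,an)
R=np.array([px2w(f,*p,.04)[:2] for p in np.argwhere(r)[:,::-1].astype(float)])
(c2,s2,a2)=cv2.minAreaRect((R*1000).astype(np.float32));print('stripe',c2,s2,a2)
d=np.array(c2)-np.array(c);print('dir',np.arctan2(d[1],d[0]))
from scipy.spatial.transform import Rotation as Ro
q=s['tool_rot'];x=Ro.from_quat([q[1],q[2],q[3],q[0]]).as_matrix();print('jaw',np.arctan2(x[1,0],x[0,0]),x[:,2])
"
```

```text
[0.5636 0.2808 0.2309] [ 0.0004  0.9325 -0.3612 -0.0002]
1537
rect (563.1366577148438, 282.5659484863281) (50.51082992553711, 29.863149642944336) 47.602928161621094
stripe (571.73583984375, 291.2893981933594) (22.500394821166992, 5.379329681396484) 47.60071563720703
dir 0.7925717527039421
jaw -0.7391847668172588 [-0.0007 -0.0007 -1.    ]
```

Measured knob: centre (0.563, 0.2825), yaw 0.831 rad, top 50.5 x 30 mm, which agrees with the given sizes and the other cameras. I'll descend, grip and read the state.

```bash
python3 -m pendant '[[[0,0,0,-0.001,0.007,-0.2,1],[0,0,0,0,0,-0.2,1],[0,0,0,0,0,-0.2,1],[0,0,0,0,0,-0.15,1],[0,0,0,0,0,-0.1,1],[0,0,0,0,0,-0.048,1],[0,0,0,0,0,0,1],[0,0,0,0,0,0,0],[0,0,0,0,0,0,0],[0,0,0,0,0,0,0],[0,0,0,0,0,0,0],[0,0,0,0,0,0,0],[0,0,0,0,0,0,0],[0,0,0,0,0,0,0]]]'; python3 -c "
from h import *
grab('wrist','w2.png')"
```

```text
time: 4.4
tool_pos: [0.5646, 0.2836, 0.0079]
tool_rot: [-0.001, 0.933, -0.361, 0.001]
contact_force: [-0.1, 0.5, 5.5]
gripper_width: 0.345
```

View pics/w2.png

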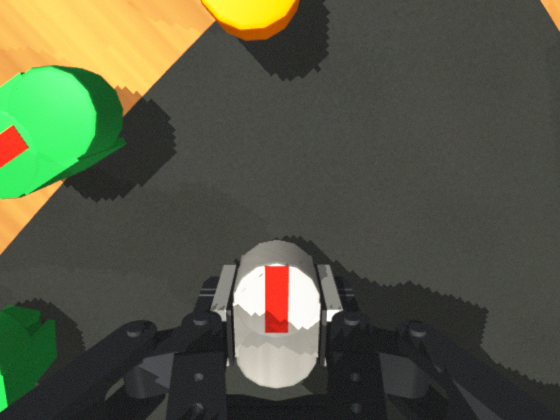

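Gripped at 29 mm opening; the stripe runs from (277,266) to (277,331), aligned with the jaws. I'll lift, travel above the lock and look.

```bash
python3 -m pendant '[[[0,0,0,0,0,0.1,0],[0,0,0,0,0,0.2,0],[0,0,0,0,0,0.2,0],[0,0,0,0,0,0.2,0],[0,0,0,0,0,0.18,0],[0,0,0.0054,-0.0098,-0.2032,0,0],[0,0,0.0054,-0.0098,-0.2032,0,0],[0,0,0.0054,-0.0098,-0.2032,0,0],[0,0,0.0054,-0.0098,-0.2032,0,0],[0,0,0.0054,-0.0098,-0.2032,0,0],[0,0,0.0054,-0.0098,-0.2032,0,0],[0,0,0.0054,-0.0098,-0.2032,0,0],[0,0,0.0054,-0.0098,-0.2032,0,0],[0,0,0.0054,-0.0098,-0.2032,0,0],[0,0,0.0054,-0.0098,-0.2032,0,0],[0,0,0,0,0,0,0],[0,0,0,0,0,0,0],[0,0,0,0,0,0,0]]]'; python3 -c "
from h import *
grab('wrist','w3.png')
grab('side','s3.png');grab('top','t3.png')"
```

```text
time: 6.7
tool_pos: [0.5392, -0.2234, 0.2263]
tool_rot: [-0.0, 0.96, -0.28, -0.0]
contact_force: [0.0, 0.2, -1.2]
gripper_width: 0.343
```

View pics/w3.png

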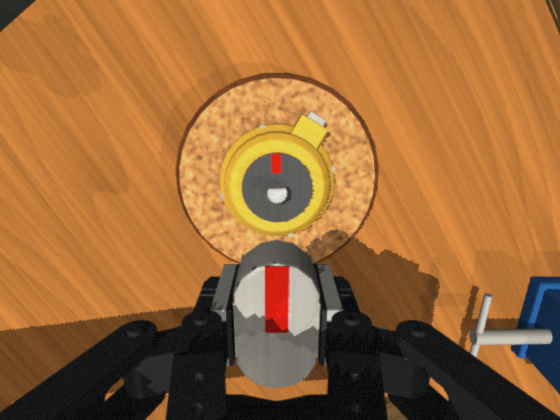

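The wrist view shows the red mark at (277,163), the flange centre at about (278,187) and the spindle top at (277,194). The held knob's stripe runs from (277,266) to (277,331), so it is almost aligned with the mark. Next I compute the offsets.

```bash
python3 -c "
from h import *
np.set_printoptions(precision=4,suppress=True)
f=load('w3.png');g=f['frame'].astype(int)
s=manip.state();t=s['tool_pos'];print(t)
I=np.indices(g.shape[:2])
def reg(m,u0,u1,v0,v1): return m&(I[1]>=u0)&(I[1]<=u1)&(I[0]>=v0)&(I[0]<=v1)
red=(g[...,2]>130)&(g[...,1]<80)&(g[...,0]<80)
W=lambda m,z:np.array([px2w(f,*p,z)[:2]*1000 for p in np.argwhere(m)[:,::-1].astype(float)]).astype(np.float32)
m=reg(red,260,295,140,178);mk=W(m,.06).mean(0)
dark=reg((g.max(2)<110)|((g.max(2)-g.min(2))<40)|red,235,320,145,230).astype(np.uint8)
n,l,st,c=cv2.connectedComponentsWithStats(dark);i=l[200,255];print(st[i])
hull=cv2.convexHull(np.argwhere(l==i)[:,::-1].astype(np.int32))[:,0]
H=np.array([px2w(f,*p,.06)[:2]*1000 for p in hull.astype(float)]).astype(np.float32)
fc,r=cv2.minEnclosingCircle(H);print('flange',fc,r,'ellipse',cv2.fitEllipse(H))
d=mk-np.array(fc);print('mark',mk,'ang',np.arctan2(d[1],d[0]),np.hypot(*d))
z=t[2]-.0079+.04
S=W(reg(red,255,300,255,340),z);print('stripe',cv2.minAreaRect(S))
for p in [(277,331),(277,266)]: print(px2w(f,*p,z))
R=W(reg(red,260,295,140,178),.06);print('markrect',cv2.minAreaRect(R))
print('sptop',px2w(f,277.5,194.5,.076))
"
```

```text
[ 0.5394 -0.2237  0.2267]
[ 242  153   70   69 3737]
flange (539.2197265625, -224.71173095703125) 29.529987335205078 ellipse ((539.120849609375, -224.7157440185547), (58.510196685791016, 58.851741790771484), 162.4327850341797)
mark [ 549.7066 -206.54  ] ang 1.0473869731813221 20.980638765506676
stripe ((545.5672607421875, -213.87962341308594), (24.009206771850586, 7.4347429275512695), 56.88188934326172)
[ 0.5391 -0.2245  0.2588]
[ 0.5522 -0.2039  0.2588]
markrect ((549.8750610351562, -206.57205200195312), (16.621068954467773, 8.273357391357422), 57.60879898071289)
sptop [ 0.5388 -0.2261  0.076 ]
```

```bash
python3 -m pendant '[[[0,0,0.006,0,-0.002,-0.15,0],[0,0,0,0,0,-0.2,0],[0,0,0,0,0,-0.15,0],[0,0,0,0,0,-0.05,0],[0,0,0,0,0,-0.02,0],[0,0,0,0,0,-0.01,0],[0,0,0,0,0,-0.01,0],[0,0,0,0,0,-0.01,0],[0,0,0,0,0,0,0],[0,0,0,0,0,0,0]]]'
```

```text
time: 8.1
tool_pos: [0.541, -0.2258, 0.0812]
tool_rot: [0.0, 0.962, -0.271, 0.002]
contact_force: [-4.3, 3.3, 12.6]
gripper_width: 0.342
```

```bash
python3 -m pendant '[[[0,0,0,-0.004,0.002,0.006,0],[0,0,0,-0.003,0.001,0,0],[0,0,0,0,0,0,0],[0,0,0,0,0,0,0]]]'; python3 -c "
from h import *
f=grab('side','s4.png');crop(f,270,110,410,215,5,'c4.png')"
```

```text
time: 8.6
tool_pos: [0.5402, -0.2253, 0.0812]
tool_rot: [0.0, 0.962, -0.272, 0.003]
contact_force: [2.8, 1.5, 7.5]
gripper_width: 0.341
```

View pics/c4.png

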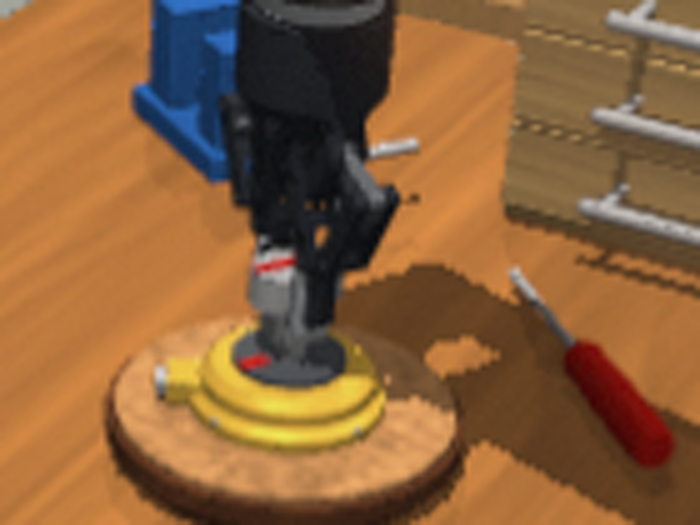

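The knob sits on the spindle's mouth, about 10 mm above the flange. The lateral force asks for a small shift towards +x,+y, which agrees with the side camera's estimate of the lock centre.

```bash
python3 -m pendant '[[[0,0,0,0.003,0.005,0.008,0],[0,0,0,0,0,0,0],[0,0,0,0,0,-0.006,0],[0,0,0,0,0,-0.008,0],[0,0,0,0,0,0,0]]]';python3 -m pendant '[[[0,0,0,0.002,0.003,0,0],[0,0,0,0,0,-0.008,0],[0,0,0,0,0,0,0]]]'
```

```text
time: 9.28
tool_pos: [0.5382, -0.2231, 0.0763]
tool_rot: [-0.0, 0.962, -0.272, -0.0]
contact_force: [3.1, -0.2, -2.8]
gripper_width: 0.345
time: 9.65
tool_pos: [0.5385, -0.2225, 0.0745]
tool_rot: [0.0, 0.962, -0.272, -0.0]
contact_force: [0.7, -1.7, -2.4]
gripper_width: 0.341
```

It dropped in. Now to seat it fully.

```bash
python3 -m pendant '[[[0,0,0,0.001,-0.003,-0.008,0],[0,0,0,0,0,-0.008,0],[0,0,0,0,0,0,0]]]';python3 -m pendant '[[[0,0,0,0,0,-0.008,0],[0,0,0,0,0,-0.006,0],[0,0,0,0,0,0,0]]]'
```

```text
time: 10.02
tool_pos: [0.5386, -0.223, 0.0702]
tool_rot: [-0.0, 0.962, -0.272, -0.001]
contact_force: [-0.0, 0.5, -1.5]
gripper_width: 0.339
time: 10.4
tool_pos: [0.5391, -0.2233, 0.0678]
tool_rot: [0.0, 0.962, -0.272, -0.0]
contact_force: [-2.8, 0.5, 2.9]
gripper_width: 0.338
```

```bash
python3 -m pendant '[[[0,0,0,-0.002,0.001,-0.008,0],[0,0,0,0,0,0,0],[0,0,0,0,0,0,0]]]';python3 -c "
from h import *
f=grab('side','s5.png');g=grab('top')
a=cv2.resize(f['frame'][120:210,270:390],(800,600),interpolation=cv2.INTER_CUBIC);cv2.imwrite('pics/c5.png',a)"
```

```text
time: 10.78
tool_pos: [0.5392, -0.2233, 0.0678]
tool_rot: [0.0, 0.962, -0.272, 0.0]
contact_force: [-5.0, 2.3, 11.3]
gripper_width: 0.343
```

View pics/c5.png

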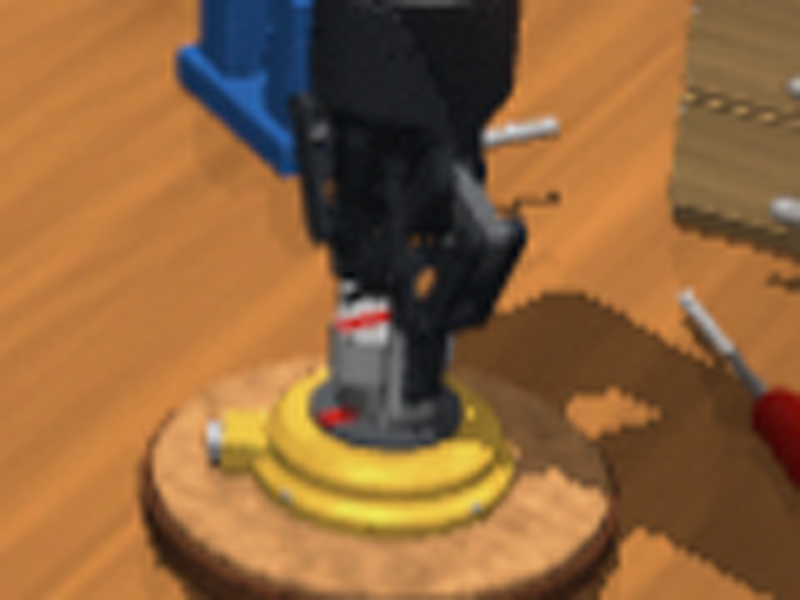

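Fully seated: the knob rests on the flange, the stripe lies over the red mark, and the downward push is carried at the predicted height. Now I turn it clockwise.

```bash
python3 -m pendant '[[[0,0,0,0,0,0.006,0],[0,0,-0.03,0,0,0,0],[0,0,-0.03,0,0,0,0],[0,0,-0.03,0,0,0,0],[0,0,-0.03,0,0,0,0],[0,0,-0.03,0,0,0,0],[0,0,-0.03,0,0,0,0],[0,0,-0.03,0,0,0,0],[0,0,-0.03,0,0,0,0],[0,0,0,0,0,0,0],[0,0,0,0,0,0,0]]]'; python3 -c "
from h import *
print(manip.state()['ft_torque'])"; python3 -m pendant '[[[0,0,-0.03,0,0,0,0],[0,0,-0.03,0,0,0,0],[0,0,-0.03,0,0,0,0],[0,0,-0.03,0,0,0,0],[0,0,0,0,0,0,0],[0,0,0,0,0,0,0]]]'; python3 -c "
from h import *
print(manip.state()['ft_torque'])"
```

```text
time: 12.25
tool_pos: [0.5405, -0.2228, 0.0679]
tool_rot: [-0.001, 0.795, -0.606, 0.002]
contact_force: [4.6, 3.1, 3.5]
gripper_width: 0.338
[ 0.49697478 -0.77839364 -0.01578025]
time: 13.0
tool_pos: [0.5408, -0.2234, 0.0679]
tool_rot: [0.002, -0.668, 0.744, -0.003]
contact_force: [5.5, 1.2, 0.8]
gripper_width: 0.343
[ 0.09834252 -1.05589118  0.02598309]
```

```bash
python3 -m pendant '[[[0,0,-0.02,0.004,0.001,0,0],[0,0,-0.02,0,0,0,0],[0,0,0,0,0,0,0]]]'; python3 -c "
from h import *
print(manip.state()['ft_torque'])"; python3 -m pendant '[[[0,0,-0.02,0,0,0,0],[0,0,-0.02,0,0,0,0],[0,0,0,0,0,0,0]]]'; python3 -c "
from h import *
print(manip.state()['ft_torque'])
f=grab('side','s6.png');g=grab('top','t6.png')
cv2.imwrite('pics/c6.png',np.hstack([cv2.resize(f['frame'][130:220,270:370],(400,360),interpolation=2),cv2.resize(g['frame'][175:265,300:400],(400,360),interpolation=2)]))"
```

```text
time: 13.38
tool_pos: [0.5412, -0.2237, 0.0679]
tool_rot: [0.001, -0.62, 0.785, -0.002]
contact_force: [5.5, -0.5, 2.1]
gripper_width: 0.342
[-0.16138364 -0.87910395  0.01190804]
time: 13.75
tool_pos: [0.5416, -0.2243, 0.0679]
tool_rot: [0.001, -0.569, 0.822, -0.003]
contact_force: [6.5, -3.7, -0.6]
gripper_width: 0.346
[-0.55027401 -1.14399246  0.07953368]
```

View pics/c6.png

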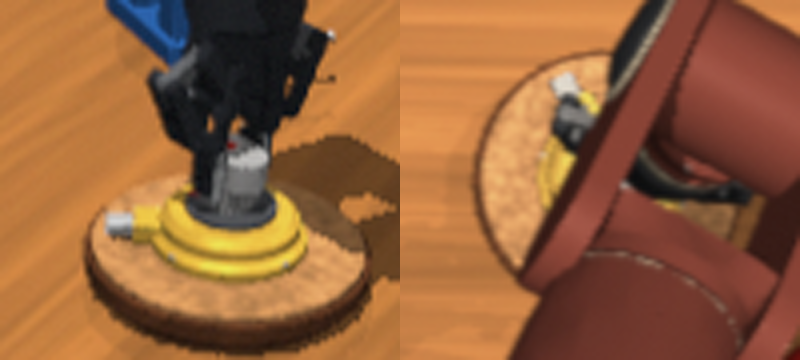

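```bash
python3 -m pendant '[[[0,0,-0.02,0.003,-0.003,0,0],[0,0,-0.02,0,0,0,0],[0,0,0,0,0,0,0],[0,0,0,0,0,0,0]]]'; python3 -c "
from h import *
print(manip.state()['ft_torque'])"; python3 -m pendant '[[[0,0,-0.02,0.003,-0.003,0,0],[0,0,-0.02,0,0,0,0],[0,0,0,0,0,0,0],[0,0,0,0,0,0,0]]]'; python3 -c "
from h import *
print(manip.state()['ft_torque'])"
```

```text
time: 14.35
tool_pos: [0.5416, -0.2253, 0.0679]
tool_rot: [0.0, -0.517, 0.856, -0.003]
contact_force: [4.6, -3.7, 1.1]
gripper_width: 0.345
[-0.61240944 -0.66631704  0.13320265]
time: 14.85
tool_pos: [0.5415, -0.2258, 0.0678]
tool_rot: [-0.0, -0.462, 0.887, -0.002]
contact_force: [0.4, -5.0, 5.0]
gripper_width: 0.343
[-0.90887171 -0.05821932  0.34642881]
```

Torque rose to 0.35 N m, so the spindle is at its hard stop. I'll relax the torque, release, rise and look.

```bash
python3 -m pendant '[[[0,0,0.01,0,-0.004,0.002,0],[0,0,0,0,0,0,0.5],[0,0,0,0,0,0,1],[0,0,0,0,0,0,1],[0,0,0,0,0,0,1],[0,0,0,0,0,0,1],[0,0,0,0,0,0.05,1],[0,0,0,0,0,0.15,1],[0,0,0,0,0,0.2,1],[0,0,0,0,0,0.2,1],[0,0,0,0,0,0,1],[0,0,0,0,0,0,1]]]'; python3 -c "
from h import *
f=grab('side','s7.png');g=grab('wrist','w7.png')
cv2.imwrite('pics/c7.png',np.hstack([cv2.resize(f['frame'][150:210,285:365],(400,300),interpolation=2),cv2.resize(g['frame'],(400,300))]))"
```

```text
time: 16.35
tool_pos: [0.541, -0.2252, 0.2177]
tool_rot: [0.0, -0.475, 0.88, -0.0]
contact_force: [-1.2, -0.2, -0.3]
gripper_width: 0.998
```

View pics/c7.png

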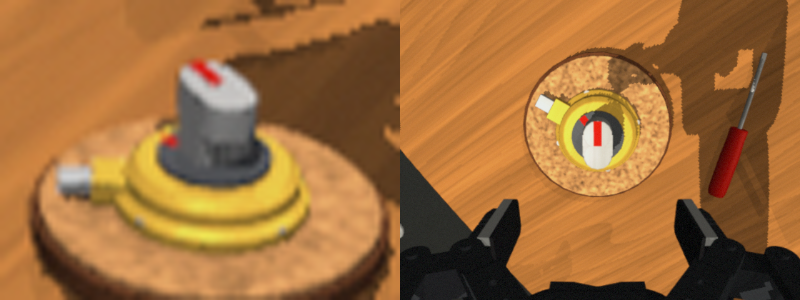

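Knob seated and upright. In the wrist half the mark is at (584,119) and the stripe at (597,133). Now I'll measure the spindle turn, the seating and the play.

```bash
python3 -c "
from h import *
np.set_printoptions(precision=4,suppress=True)
f=load('w7.png');g=f['frame'].astype(int);I=np.indices(g.shape[:2])
red=((g[...,2]>110)&(g[...,1]<80)&(g[...,0]<80)&(I[1]<330)&(I[1]>230)&(I[0]<220)).astype(np.uint8)
n,l,st,c=cv2.connectedComponentsWithStats(red);print(st[1:],c[1:])
W=lambda m,z:np.array([px2w(f,*p,z)[:2]*1000 for p in np.argwhere(m)[:,::-1].astype(float)]).astype(np.float32)
for i in range(1,n):
  if st[i,4]>15:
    for z in(.06,.1): R=W(l==i,z);d=R.mean(0)-np.array([539.8,-224.5]);print(i,z,R.mean(0),cv2.minAreaRect(R),np.arctan2(d[1],d[0]),np.hypot(*d))
w=((g.min(2)>185)&(I[1]<310)&(I[1]>250)&(I[0]>150)&(I[0]<245))|((red>0)&(l==l[int(185),int(276)]))
print('knob top',cv2.minAreaRect(W(w,.1)))
s=load('s7.png');print('side knob stripe root', px2w(s,285+220/5-.5,150+82/5-.5,.1))
for n,q in(('start','w3.png'),('now','w7.png')): pass
crop(f,220,110,340,240,5,'c8.png')"
```

```text
[[263  61  67  16 340]
 [246  69  16   7  17]
 [317  70  13  16 111]
 [237  73  58  13 202]
 [241  76   4   3   4]
 [297  77   1   1   1]
 [236  79   1   1   1]
 [238  78   1   1   1]
 [300  81   2   1   2]
 [232  82   1   1   1]
 [298  83   1   1   1]
 [304  82   1   1   1]
 [308  83   1   1   1]
 [231  85   5   3   6]
 [295  85   2   3   3]
 [310  84   1   2   2]
 [298  86   4   3   4]
 [310  87   2   1   2]
 [317  87   5   3   5]
 [326  91   1   1   1]
 [307  94   3   5   8]
 [313  96   1   1   1]
 [316  96   2   3   3]
 [309  98   1   1   1]
 [306 101   4   2   5]
 [304 107   1   1   1]
 [305 109   3   9  11]
 [294 111   2   3   5]
 [309 111   1   1   1]
 [322 112   1   1   1]
 [295 115   1   1   1]
 [322 114   1   1   1]
 [300 117   3   2   4]
 [308 116   3   2   3]
 [304 120   1   1   1]
 [305 122   1   2   2]
 [308 122   1   1   1]
 [304 125   1   2   2]
 [309 124   1   2   2]
 [299 126   1   2   2]
 [301 127   1   2   2]
 [308 127   1   1   1]
 [306 130   1   1   1]
 [251 160  13  17 111]
 [271 169  12  35 344]] [[300.5088  69.8971]
 [253.1176  72.4118]
 [324.9279  77.3694]
 
[... 2363 characters left out ...]
0084713696 24.313450266516924
44 0.1 [ 569.5749 -229.5154] ((569.1337280273438, -229.6798095703125), (9.109952926635742, 6.8454179763793945), 2.362224817276001) -0.16687779421410767 30.19434440311207
45 0.06 [ 543.0822 -227.8749] ((542.9324951171875, -227.84889221191406), (8.787952423095703, 28.32004165649414), 56.59809875488281) -0.7993238258522869 4.70767760848833
45 0.1 [ 551.3871 -233.3163] ((551.2577514648438, -233.29376220703125), (7.60737943649292, 24.515439987182617), 56.598243713378906) -0.6504210146584735 14.55984505836771
knob top ((540.9547729492188, -226.08187866210938), (28.755626678466797, 49.658226013183594), 56.598243713378906)
side knob stripe root [ 0.5434 -0.2283  0.1   ]
```

View pics/c8.png

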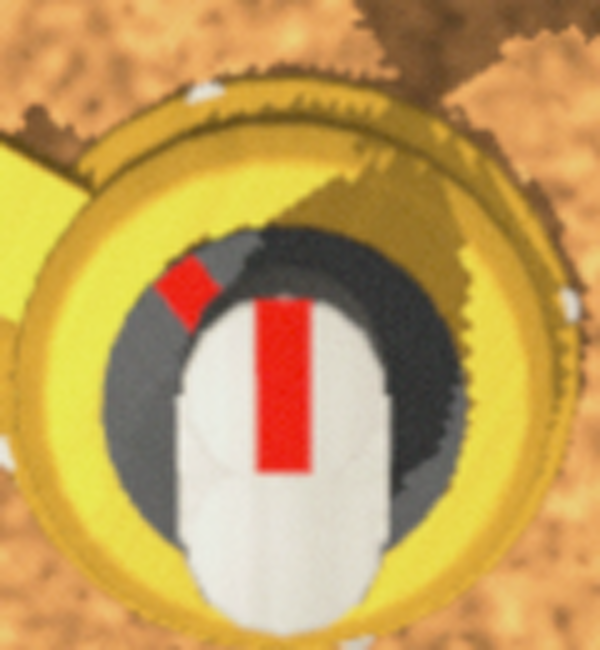

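The mark is at about 0.04 rad and the knob at −0.58 rad, so the knob sits about 0.6 rad past the flat. That puts knob_flat about 7.3 mm from spindle_flat, against a limit of 8 mm. The spindle reached its stop (torque 0.35 N m), but my extra wind-up overran the play. I'll re-grip and ease the knob back by about 0.3 rad within the play.

```bash
python3 -m pendant '[[[0,0,0,0,-0.002,-0.2,1],[0,0,0,0,0,-0.2,1],[0,0,0,0,0,-0.15,1],[0,0,0,0,0,-0.05,1],[0,0,0,0,0,0,1],[0,0,0,0,0,0,0],[0,0,0,0,0,0,0],[0,0,0,0,0,0,0],[0,0,0,0,0,0,0],[0,0,0,0,0,0,0],[0,0,0,0,0,0,0]]]'; python3 -m pendant '[[[0,0,0.02,0,0,0,0],[0,0,0.02,0,0,0,0],[0,0,0.02,0,0,0,0],[0,0,0,0,0,0,0]]]'; python3 -c "
from h import *
print(manip.state()['ft_torque'])"; python3 -m pendant '[[[0,0,0.02,0,0,0,0],[0,0,0.02,0,0,0,0],[0,0,0,0,0,0,0]]]'; python3 -c "
from h import *
print(manip.state()['ft_torque'])"
```

```text
time: 17.82
tool_pos: [0.5418, -0.226, 0.0687]
tool_rot: [0.001, -0.475, 0.88, -0.001]
contact_force: [-1.6, 1.8, 5.7]
gripper_width: 0.344
time: 18.32
tool_pos: [0.5421, -0.2254, 0.0687]
tool_rot: [0.001, -0.556, 0.831, -0.0]
contact_force: [-0.4, 2.7, 6.3]
gripper_width: 0.34
[ 0.45699085 -0.05105915  0.07417436]
time: 18.7
tool_pos: [0.5422, -0.2251, 0.0687]
tool_rot: [0.001, -0.607, 0.795, -0.0]
contact_force: [0.3, 4.1, 5.7]
gripper_width: 0.344
[ 0.65491981 -0.06194352 -0.06046024]
```

```bash
python3 -m pendant '[[[0,0,0,0,0.003,0.002,0],[0,0,0,0,0,0,0.5],[0,0,0,0,0,0,1],[0,0,0,0,0,0,1],[0,0,0,0,0,0,1],[0,0,0,0,0,0,1],[0,0,0,0,0,0.05,1],[0,0,0,0,0,0.15,1],[0,0,0,0,0,0.2,1],[0,0,0,0,0,0.2,1],[0,0,0,0,0,0,1],[0,0,0,0,0,0,1]]]'; python3 -c "
from h import *
f=grab('wrist','w8.png');s=grab('side','s8.png')
cv2.imwrite('pics/c9.png',np.hstack([cv2.resize(f['frame'][110:240,215:345],(400,400),interpolation=2),cv2.resize(s['frame'][145:215,290:360],(400,400),interpolation=2)]))
g=f['frame'].astype(int);I=np.indices(g.shape[:2])
red=((g[...,2]>110)&(g[...,1]<80)&(g[...,0]<80)&(I[1]<310)&(I[1]>235)&(I[0]<220)&(I[0]>145)).astype(np.uint8)
n,l,st,c=cv2.connectedComponentsWithStats(red)
W=lambda m,z:np.array([px2w(f,*p,z)[:2]*1000 for p in np.argwhere(m)[:,::-1].astype(float)]).astype(np.float32)
for i in range(1,n):
  if st[i,4]>15:
    for z in(.06,.1): R=W(l==i,z);d=R.mean(0)-np.array([539.8,-224.5]);print(c[i],z,R.mean(0),cv2.minAreaRect(R),np.arctan2(d[1],d[0]),np.hypot(*d))
"
```

```text
time: 20.2
tool_pos: [0.541, -0.2249, 0.2182]
tool_rot: [0.0, -0.607, 0.795, -0.0]
contact_force: [-0.2, -0.7, -0.2]
gripper_width: 0.999
[257.         168.35779817] 0.06 [ 562.2652  -215.74031] ((561.9072265625, -216.00401306152344), (9.94154167175293, 7.996610641479492), 22.164247512817383) 0.37178892957418447 24.11259561512841
[257.         168.35779817] 0.1 [ 569.31757 -219.80406] ((569.00732421875, -220.03268432617188), (8.615118980407715, 6.929692268371582), 22.16428565979004) 0.15776747256586948 29.8887693366235
[275.6849711  186.43930636] 0.06 [ 543.81116 -226.22328] ((543.5821533203125, -226.41162109375), (8.11924934387207, 27.6909122467041), 74.37256622314453) -0.40577909929030637 4.365670929699315
[275.6849711  186.43930636] 0.1 [ 553.32544 -228.88837] ((553.127197265625, -229.0516815185547), (7.035961151123047, 23.996339797973633), 74.37256622314453) -0.31373689564523083 14.219538483613439
```

View pics/c9.png

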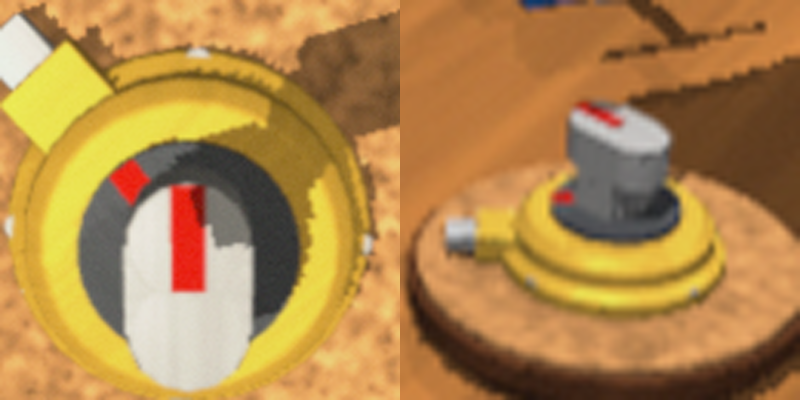

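The picture shows the flange mark turned back together with the knob: mark at about 0.38 rad, stripe at −0.27 rad. The knob is therefore wedged about 0.65 rad off and drags the spindle both ways. Fix: grip the knob, lift it off, realign it to the mark, reseat, and turn again with a gentler torque limit. I've used up the picture views, so from here I measure with code.

```bash
python3 -m pendant '[[[0,0,0,0,-0.002,-0.2,1],[0,0,0,0,0,-0.2,1],[0,0,0,0,0,-0.15,1],[0,0,0,0,0,-0.05,1],[0,0,0,0,0,0,0],[0,0,0,0,0,0,0],[0,0,0,0,0,0,0],[0,0,0,0,0,0,0],[0,0,0,0,0,0,0],[0,0,0,0,0,0.02,0],[0,0,0,0,0,0.04,0],[0,0,0,0,0,0.06,0],[0,0,0,0,0,0.1,0],[0,0,0,0,0,0.2,0],[0,0,0,0,0,0.2,0],[0,0,0,0,0,0,0],[0,0,0,0,0,0,0]]]'; cat > meas.py <<'E'
from h import *
from scipy.spatial.transform import Rotation as Ro
np.set_printoptions(precision=4,suppress=True)
def meas(f,ztop,held):
    g=f['frame'].astype(int);I=np.indices(g.shape[:2]);s=manip.state()
    q=s['tool_rot'];x=Ro.from_quat([q[1],q[2],q[3],q[0]]).as_matrix();print('tcp',s['tool_pos'],'stripe dir by jaw',np.arctan2(x[0,0],-x[1,0])%np.pi)
    red=((g[...,2]>110)&(g[...,1]<80)&(g[...,0]<80)&(I[1]<340)&(I[1]>215)&(I[0]>135)&(I[0]<350)).astype(np.uint8)
    n,l,st,c=cv2.connectedComponentsWithStats(red)
    W=lambda P,z:np.array([px2w(f,*p,z)[:2]*1000 for p in P.astype(float)]).astype(np.float32)
    fc=None
    if held:
        dark=(((g.max(2)-g.min(2))<45)|(red>0))&(I[1]>235)&(I[1]<320)&(I[0]>145)&(I[0]<228)
        n2,l2,s2,_=cv2.connectedComponentsWithStats(dark.astype(np.uint8));i=1+np.argmax(s2[1:,4])
        H=W(cv2.convexHull(np.argwhere(l2==i)[:,::-1].astype(np.int32))[:,0],.06);fc=np.array(cv2.fitEllipse(H)[0]);print('flange',cv2.fitEllipse(H),s2[i])
    for i in range(1,n):
        if st[i,4]>40:
            P=np.argwhere(l==i)[:,::-1]
            for z in (.06,ztop):
                R=W(P,z);r=cv2.minAreaRect(R);print(c[i],z,r,'' if fc is None else np.arctan2(*(R.mean(0)-fc)[::-1]))
E
python3 -c "
from meas import *
f=load('w8.png');s=load('s8.png')
from scipy.optimize import least_squares
for a,b in(((188,291),(218,123)),((188,185),(183,106))):
  pw=np.array([a[0]/3.077+215-.5,a[1]/3.077+110-.5]);ps=np.array([b[0]/5.714+290-.5,b[1]/5.714+145-.5])
  r=least_squares(lambda X:np.r_[w2px(f,X)[0]-pw,w2px(s,X)[0]-ps],[.54,-.224,.1]);print('tri',r.x,r.fun)
meas(grab('wrist','w9.png'),manip.state()['tool_pos'][2]+.032,True)"
```

```text
time: 22.42
tool_pos: [0.5405, -0.2254, 0.2226]
tool_rot: [-0.0, -0.607, 0.795, 0.0]
contact_force: [-1.3, 0.0, -2.4]
gripper_width: 0.341
tri [ 0.5416 -0.2254  0.102 ] [-0.2086 -0.2051  1.0337 -0.1554]
tri [ 0.5651 -0.232   0.1001] [-0.0342 -0.0341  0.178  -0.0157]
tcp [ 0.54   -0.2251  0.2212] stripe dir by jaw 2.8741227660448536
flange ((539.473388671875, -225.31800842285156), (58.37298583984375, 59.06427001953125), 58.1701545715332) [ 240  155   71   69 3807]
[261.2404 168.6667] 0.06 ((559.6585083007812, -218.93743896484375), (15.65224838256836, 7.796720504760742), 17.246200561523438) 0.3025502503301023
[261.2404 168.6667] 0.2531870077098797 ((594.7203369140625, -236.5969696044922), (5.707022190093994, 2.8427670001983643), 17.246173858642578) -0.2018380809233691
[276.174  296.6882] 0.06 ((440.935302734375, -199.08360290527344), (20.78152084350586, 67.03291320800781), 74.0267105102539) 2.879804443056762
[276.174  296.6882] 0.2531870077098797 ((551.4326171875, -229.35806274414062), (7.577184677124023, 24.440967559814453), 74.02672576904297) -0.31931197886462626
```

The knob had been seated (triangulated top at z = 0.100 to 0.102). Now it is off the spindle, with the mark clearly at 0.302 rad and the stripe at −0.28 rad. I'll turn the knob +0.58 rad and reinsert it.

```bash
python3 -m pendant '[[[0,0,0.037,-0.005,0.008,0,0],[0,0,0.037,0,0,-0.08,0],[0,0,0.037,0,0,-0.1,0],[0,0,0.037,0,0,-0.12,0],[0,0,0.037,0,0,-0.12,0],[0,0,0,0,0,-0.08,0],[0,0,0,0,0,-0.05,0],[0,0,0,0,0,0,0],[0,0,0,0,0,-0.01,0],[0,0,0,0,0,-0.01,0],[0,0,0,0,0,0,0]]]';python3 -m pendant '[[[0,0,0,0,0,-0.008,0],[0,0,0,0,0,0,0]]]'
```

```text
time: 23.85
tool_pos: [0.54, -0.2235, 0.0804]
tool_rot: [-0.0, 0.809, -0.588, 0.0]
contact_force: [0.3, -0.7, -3.2]
gripper_width: 0.344
time: 24.1
tool_pos: [0.54, -0.2235, 0.0783]
tool_rot: [-0.0, 0.809, -0.588, 0.0]
contact_force: [2.0, -0.7, -2.2]
gripper_width: 0.344
```

```bash
python3 -m pendant '[[[0,0,0,0,0,-0.012,0],[0,0,0,0,0,-0.012,0],[0,0,0,0,0,-0.012,0],[0,0,0,0,0,0,0]]]';python3 -m pendant '[[[0,0,0,0,0,-0.008,0],[0,0,0,0,0,0,0],[0,0,0,0,0,0,0]]]'
```

```text
time: 24.6
tool_pos: [0.5401, -0.2235, 0.0703]
tool_rot: [-0.0, 0.809, -0.588, -0.0]
contact_force: [-1.7, 1.6, 3.7]
gripper_width: 0.337
time: 24.98
tool_pos: [0.5401, -0.2235, 0.0702]
tool_rot: [0.0, 0.809, -0.588, -0.0]
contact_force: [-5.5, 5.0, 14.0]
gripper_width: 0.339
```

```bash
T='from h import *
s=manip.state();q=s["tool_rot"];print(s["ft_torque"],"knob",(2*np.arctan2(q[2],q[1])+np.pi/2+np.pi/2)%np.pi-np.pi/2)'
python3 -m pendant '[[[0,0,0,0,0,0.008,0],[0,0,-0.03,0,0,0,0],[0,0,-0.03,0,0,0,0],[0,0,-0.03,0,0,0,0],[0,0,-0.03,0,0,0,0],[0,0,-0.03,0,0,0,0],[0,0,0,0,0,0,0]]]'; python3 -c "$T"; python3 -m pendant '[[[0,0,-0.02,0,0,0,0],[0,0,0,0,0,0,0]]]'; python3 -c "$T";python3 -m pendant '[[[0,0,-0.02,0,0,0,0],[0,0,0,0,0,0,0]]]'; python3 -c "$T"
```

```text
time: 25.85
tool_pos: [0.5418, -0.2237, 0.0703]
tool_rot: [0.002, -0.649, 0.761, -0.002]
contact_force: [5.9, 0.6, 1.8]
gripper_width: 0.338
[ 0.25182763 -0.86587076  0.02163478] knob -0.15795000751591814
time: 26.1
tool_pos: [0.5419, -0.2239, 0.0704]
tool_rot: [0.002, -0.625, 0.781, -0.002]
contact_force: [4.6, 0.0, 0.6]
gripper_width: 0.343
[ 0.17108364 -0.93534376  0.05671945] knob -0.22056888776164651
time: 26.35
tool_pos: [0.542, -0.2242, 0.0704]
tool_rot: [0.002, -0.6, 0.8, -0.003]
contact_force: [6.1, -0.6, -0.2]
gripper_width: 0.341
[-0.01949737 -0.95723473  0.02833628] knob -0.283415286666183
```

```bash
T='from h import *
s=manip.state();q=s["tool_rot"];print(s["ft_torque"],"knob",(2*np.arctan2(q[2],q[1])+np.pi/2+np.pi/2)%np.pi-np.pi/2)'
python3 -m pendant '[[[0,0,-0.02,0.003,-0.001,0,0],[0,0,0,0,0,0,0]]]'; python3 -c "$T"; python3 -m pendant '[[[0,0,-0.02,0.002,-0.001,0,0],[0,0,0,0,0,0,0]]]'; python3 -c "$T"; python3 -c "
from meas import *
f=grab('wrist','w10.png');cv2.imwrite('pics/x.png',f['frame'])
g=f['frame'].astype(int);I=np.indices(g.shape[:2])
red=((g[...,2]>110)&(g[...,1]<80)&(g[...,0]<80)&(I[0]>100)).astype(np.uint8)
n,l,st,c=cv2.connectedComponentsWithStats(red);print([(list(st[i]),c[i]) for i in range(1,n) if st[i,4]>30])
print(w2px(f,[[.5395,-.2245,.06],[.5615,-.2245,.06],[.5605,-.231,.06]]))"
```

```text
time: 26.6
tool_pos: [0.5422, -0.2248, 0.0704]
tool_rot: [0.001, -0.575, 0.818, -0.002]
contact_force: [5.4, -2.2, 1.5]
gripper_width: 0.338
[-0.33095084 -0.89282234  0.03744287] knob -0.34522823934210134
time: 26.85
tool_pos: [0.5422, -0.2252, 0.0703]
tool_rot: [0.0, -0.55, 0.835, -0.002]
contact_force: [4.1, -2.9, 2.0]
gripper_width: 0.34
[-0.61322142 -0.67677297  0.0584234 ] knob -0.4070915868116858
[([np.int32(114), np.int32(101), np.int32(63), np.int32(72), np.int32(364)], array([145.6951, 125.5714])), ([np.int32(424), np.int32(101), np.int32(13), np.int32(11), np.int32(43)], array([430.3488, 105.0233])), ([np.int32(426), np.int32(101), np.int32(134), np.int32(94), np.int32(5265)], array([495.3675, 138.3104])), ([np.int32(406), np.int32(108), np.int32(20), np.int32(25), np.int32(60)], array([416.1667, 116.4833])), ([np.int32(522), np.int32(159), np.int32(28), np.int32(14), np.int32(72)], array([534.0833, 166.1528])), ([np.int32(104), np.int32(173), np.int32(11), np.int32(83), np.int32(220)], array([107.2909, 210.7909])), ([np.int32(442), np.int32(181), np.int32(118), np.int32(97
[... 261 characters left out ...]
[np.int32(239), np.int32(221), np.int32(26), np.int32(28), np.int32(410)], array([251.2878, 234.1537])), ([np.int32(438), np.int32(238), np.int32(122), np.int32(122), np.int32(3788)], array([495.3701, 307.2685])), ([np.int32(265), np.int32(264), np.int32(24), np.int32(66), np.int32(1521)], array([276.1749, 296.6022])), ([np.int32(440), np.int32(275), np.int32(15), np.int32(9), np.int32(33)], array([447.1818, 278.3333])), ([np.int32(510), np.int32(312), np.int32(50), np.int32(93), np.int32(1924)], array([539.6492, 361.5977])), ([np.int32(430), np.int32(379), np.int32(17), np.int32(20), np.int32(78)], array([437.1026, 387.3333]))]
[[275.204  278.9576]
 [254.8822 236.916 ]
 [269.6255 233.2979]]
```

The mark is visible while gripping, so I can use it to see when the spindle stops.

```bash
cat > mk.py <<'E'
from h import *
f=grab('wrist');g=f['frame'].astype(int);I=np.indices(g.shape[:2])
red=((g[...,2]>110)&(g[...,1]<80)&(g[...,0]<80)&(I[0]>190)&(I[0]<262)&(I[1]>200)&(I[1]<350)).astype(np.uint8)
n,l,st,c=cv2.connectedComponentsWithStats(red);i=1+np.argmax(st[1:,4])
R=np.array([px2w(f,*p,.06)[:2] for p in np.argwhere(l==i)[:,::-1].astype(float)])
far=R[np.argsort(-np.hypot(*(R-[.5395,-.2245]).T))[:80]].mean(0)-[.5395,-.2245]
s=manip.state();q=s["tool_rot"];k=(2*np.arctan2(q[2],q[1])+np.pi)%np.pi;k=k-np.pi if k>1.6 else k
print('px',c[i],st[i,4],'mark',np.arctan2(far[1],far[0]),np.hypot(*far),cv2.minAreaRect((R*1000).astype(np.float32)),'tz',s["ft_torque"][2],'knob',k)
E
python3 mk.py; python3 -m pendant '[[[0,0,-0.02,0.001,-0.002,0,0],[0,0,0,0,0,0,0]]]'; python3 mk.py; python3 -m pendant '[[[0,0,-0.02,0.001,-0.002,0,0],[0,0,0,0,0,0,0]]]'; python3 mk.py
```

```text
px [251.35609756 234.1195122 ] 410 mark 0.034649998462214206 0.02784055423214469 ((563.111083984375, -223.66131591796875), (10.495809555053711, 7.959893703460693), 3.8458452224731445) tz 0.06652887834917988 knob 1.164032512299003
time: 27.2
tool_pos: [0.5421, -0.2256, 0.0703]
tool_rot: [0.0, -0.523, 0.852, -0.002]
contact_force: [3.0, -3.9, 3.6]
gripper_width: 0.341
px [247.92326139 236.00959233] 417 mark 0.03518185472301026 0.02787900257153374 ((563.0217895507812, -223.71630859375), (10.685159683227539, 7.977329730987549), 3.623915433883667) tz 0.07604507216008138 knob 1.101598356330081
time: 27.5
tool_pos: [0.5421, -0.2259, 0.0703]
tool_rot: [0.0, -0.496, 0.868, -0.001]
contact_force: [3.3, -3.3, 5.0]
gripper_width: 0.338
px [244.9569378  237.94258373] 418 mark 0.032763010951358 0.02789541338948199 ((563.114501953125, -223.7655029296875), (10.496095657348633, 7.981473922729492), 3.084807872772217) tz 0.19777403369273996 knob 1.0391554083891084
```

The spindle is at its stop: the mark stays at 0.035 rad while the knob turns on within its slack. To avoid dragging it back, I'll lift the knob off, realign it to the mark and reseat it.

```bash
python3 -m pendant '[[[0,0,0.008,0,0,0.004,0],[0,0,0,0,0,0.02,0],[0,0,0,0,0,0.04,0],[0,0,0,0,0,0.06,0],[0,0,0,0,0,0.1,0],[0,0,0.033,0,0,0.2,0],[0,0,0.033,0,0,0.16,0],[0,0,0.033,0,0,0,0],[0,0,0.033,0,0,0,0],[0,0,0.03,0,0,0,0],[0,0,0,0,0,0,0],[0,0,0,0,0,0,0]]]'
python3 -c "
from meas import *
meas(grab('wrist','w11.png'),manip.state()['tool_pos'][2]+.0303,True)"
```

```text
time: 29.05
tool_pos: [0.5408, -0.2244, 0.2143]
tool_rot: [-0.0, -0.707, 0.707, 0.001]
contact_force: [-0.3, -0.8, -1.1]
gripper_width: 0.341
tcp [ 0.541  -0.2245  0.2146] stripe dir by jaw 3.140784588589001
flange ((539.5112915039062, -225.12164306640625), (58.637943267822266, 59.06382751464844), 89.33036041259766) [ 241  156   72   71 4010]
[274.5314 166.1449] 0.06 ((560.7158813476562, -223.69140625), (16.257888793945312, 7.950636863708496), 3.3311245441436768) 0.06643831460059478
[274.5314 166.1449] 0.2449109445548343 ((596.5756225585938, -224.84571838378906), (6.0916876792907715, 2.9790377616882324), 3.3312323093414307) 0.004715755642245393
[276.1079 296.7882] 0.06 ((442.5419921875, -224.89772033691406), (20.233131408691406, 66.24689483642578), 89.3039779663086) 3.13695576499808
[276.1079 296.7882] 0.2449109445548343 ((552.2969360351562, -225.29774475097656), (7.581180572509766, 24.82208824157715), 89.30399322509766) -0.007161755520532216
```

```bash
python3 -m pendant '[[[0,0,0,-0.002,0.003,-0.15,0],[0,0,0,0,0,-0.2,0],[0,0,0,0,0,-0.12,0],[0,0,0,0,0,-0.03,0],[0,0,0,0,0,0,0],[0,0,0,0,0,-0.01,0],[0,0,0,0,0,-0.01,0],[0,0,0,0,0,-0.01,0],[0,0,0,0,0,0,0]]]'; python3 -m pendant '[[[0,0,0,0,0,-0.01,0],[0,0,0,0,0,-0.01,0],[0,0,0,0,0,0,0]]]'
```

```text
time: 30.22
tool_pos: [0.5409, -0.2241, 0.0827]
tool_rot: [-0.0, -0.707, 0.707, 0.0]
contact_force: [0.8, 0.3, -0.3]
gripper_width: 0.337
time: 30.6
tool_pos: [0.5408, -0.2241, 0.0774]
tool_rot: [-0.0, -0.707, 0.707, 0.0]
contact_force: [0.2, 0.1, -1.0]
gripper_width: 0.339
```

Entering freely. I continue down to the seat.

```bash
python3 -m pendant '[[[0,0,0,0,0,-0.012,0],[0,0,0,0,0,-0.012,0],[0,0,0,0,0,-0.006,0],[0,0,0,0,0,0,0]]]'; python3 -m pendant '[[[0,0,0,0,0,-0.006,0],[0,0,0,0,0,0,0],[0,0,0,0,0,0,0]]]'; python3 mk.py
```

```text
time: 31.1
tool_pos: [0.5411, -0.2243, 0.0703]
tool_rot: [0.0, -0.707, 0.707, -0.0]
contact_force: [-0.6, 0.6, -0.2]
gripper_width: 0.336
time: 31.48
tool_pos: [0.5412, -0.2243, 0.0702]
tool_rot: [-0.0, -0.707, 0.707, -0.0]
contact_force: [-3.1, 1.7, 6.2]
gripper_width: 0.34
px [272.20842105 226.52      ] 475 mark 0.03670178128437298 0.02829599103082754 ((562.8775024414062, -223.55648803710938), (11.537371635437012, 8.308648109436035), 4.29757833480835) tz 0.01402138421983472 knob 1.5706068269900078
```

```bash
python3 -m pendant '[[[0,0,0,0,0,0.004,0],[0,0,0,0,0,0,0.5],[0,0,0,0,0,0,1],[0,0,0,0,0,0,1],[0,0,0,0,0,0,1],[0,0,0,0,0,0,1],[0,0,0,0,0,0.05,1],[0,0,0,0,0,0.15,1],[0,0,0,0,0,0.2,1],[0,0,0,0,0,0.2,1],[0,0,0,0,0,0,1],[0,0,0,0,0,0,1]]]'; python3 -c "
from meas import *
from scipy.optimize import least_squares
f=grab('wrist','w12.png');s=grab('side','s12.png')
meas(f,.1,False)
def stripe(F,u0,u1,v0,v1):
    g=F['frame'].astype(int);I=np.indices(g.shape[:2])
    m=((g[...,2]>110)&(g[...,1]<90)&(g[...,0]<90)&(I[1]<u1)&(I[1]>u0)&(I[0]<v1)&(I[0]>v0)).astype(np.uint8)
    n,l,st,c=cv2.connectedComponentsWithStats(m);return [(c[i],st[i]) for i in range(1,n) if st[i,4]>8]
A=stripe(f,235,310,145,220);B=stripe(s,295,350,150,200);print(A,B)
pa=max(A,key=lambda t:t[1][4])[0];b=sorted(B,key=lambda t:t[0][1])
r=least_squares(lambda X:np.r_[w2px(f,X)[0]-pa,w2px(s,X)[0]-b[0][0]],[.54,-.224,.1]);print('stripe mid',r.x,r.fun)
w0=load('w1.png');s0=load('side0.png')
A0=stripe(w0,250,300,145,215);B0=stripe(s0,180,215,290,312);print(A0,B0)
r=least_squares(lambda X:np.r_[w2px(w0,X)[0]-A0[0][0],w2px(s0,X)[0]-B0[0][0]],[.56,.28,.04]);print('ref on desk (z should be .04)',r.x,r.fun)
"
```

```text
time: 33.02
tool_pos: [0.541, -0.2242, 0.2202]
tool_rot: [0.0, -0.707, 0.707, -0.0]
contact_force: [-1.0, -0.2, 0.3]
gripper_width: 0.999
tcp [ 0.5402 -0.2237  0.2181] stripe dir by jaw 3.1412629453410474
[273.8776 160.3673] 0.06 ((564.4020385742188, -223.33644104003906), (8.061264038085938, 8.12104320526123), 89.89034271240234) 
[273.8776 160.3673] 0.1 ((571.4888305664062, -223.5624542236328), (6.992802619934082, 7.044618606567383), 89.89056396484375) 
[276.5104 187.6478] 0.06 ((542.2860107421875, -225.68214416503906), (8.103062629699707, 27.918100357055664), 89.71580505371094) 
[276.5104 187.6478] 0.1 ((552.3043212890625, -225.59732055664062), (7.029014587402344, 24.21759605407715), 89.71580505371094) 
[334.1333 344.175 ] 0.06 ((390.013427734375, -279.4473876953125), (11.57755184173584, 13.805888175964355), 89.21931457519531) 
[334.1333 344.175 ] 0.1 ((420.2149963378906, -272.23614501953125), (10.042985916137695, 11.975966453552246), 89.2191162109375) 
[(array([273.6818, 160.1909]), array([268, 155,  12,  12, 110], dtype=int32)), (array([276.5163, 187.6469]), array([272, 171,  11,  34, 337], dtype=int32))] [(array([334.1667, 153.2083]), array([326, 151,  18,   5,  24], dtype=int32)), (array([324.0769, 164.7692]), array([320, 164,   8,   3,  13], dtype=int32))]
stripe mid [ 0.5579 -0.2262  0.1281] [  1.3847   2.26   -10.3623   1.8093]
[(array([274.9153, 165.3051]), array([272, 153,   7,  26, 177], dtype=int32))] [(array([188.4324, 298.7297]), array([182, 297,  14,   5,  37], dtype=int32))]
ref on desk (z should be .04) [0.5724 0.2922 0.0425] [-0.059  -0.4496  0.9107 -0.3684]
```

```bash
python3 -c "
from meas import *
from scipy.optimize import least_squares
f=load('w12.png');s=load('s12.png')
print(w2px(s,[[.5523,-.2248,.1],[.5523,-.2248,.11],[.5617,-.2235,.06]]))
g=s['frame'].astype(int)
m=(g[...,2]-g[...,1:2].max(2)>70)&(g[...,1]<100);m=m.astype(np.uint8)
n,l,st,c=cv2.connectedComponentsWithStats(m)
for i in range(1,n):
  if 295<c[i][0]<350 and 130<c[i][1]<215 and st[i,4]>4: print(c[i],st[i])
for v in range(158,192,1): print(v,' '.join('%3d/%3d'%(g[v,u,2],g[v,u,1]) for u in range(314,336,2)))
"
```

```text
[[324.8    165.5266]
 [325.0546 162.0864]
 [320.3749 178.2065]]
[324.3333 164.8   ] [320 163   9   4  15]
[319.     177.8333] [318 177   3   3   6]
158 178/114 183/118 198/128 202/129 194/124 183/118 181/114 184/117 186/117 178/113 169/108
159 187/120 196/127 202/130 197/125 188/119 182/115 181/114 184/116 185/118 184/116 169/108
160 192/124 201/130 201/129 191/124 184/117 181/115 182/117 186/118 185/118 183/116 144/ 92
161 197/127 204/130 197/126 187/119 181/115 182/116 185/116 186/119 154/ 98 149/ 94  90/ 57
162 203/129 203/130 193/124 184/117 180/115 172/111 185/117 179/114  94/ 60  83/ 53  82/ 52
163 205/130 199/128 190/121 189/103 196/136 138/102 154/112 149/105  95/ 62  89/ 57  91/ 58
164 202/129 195/125 186/118 191/ 69 211/117 167/ 87 113/ 95 112/102 106/ 88  98/ 69 103/ 67
165 198/126 190/121 184/117 187/139 192/ 68 202/ 56 171/ 61 165/ 93 109/106 154/146 145/127
166 193/123 186/118 184/116 186/184 183/153 190/120 210/ 71 206/ 93 160/156 196/194 187/181
167 189/120 185/119 171/109 142/141 187/184 190/179 204/155 201/160 195/194 195/192 197/195
168 186/119 183/117 157/103  84/
[... 1475 characters left out ...]
  78/ 79  79/ 80  79/ 80  87/ 89  80/ 81  78/ 80  82/ 82
185 226/181 234/195 203/162  95/ 81  67/ 68  76/ 76  80/ 81  79/ 81  78/ 79  80/ 81  71/ 72
186 219/170 232/189 231/187 189/148  99/ 83  64/ 64  66/ 67  69/ 70  64/ 66  65/ 67  68/ 62
187 217/168 224/177 231/187 226/180 192/149 178/139 144/116 109/ 92 110/ 92 139/112 182/142
188 211/165 218/169 229/184 228/182 229/183 226/179 213/167 194/152 197/153 213/166 228/181
189 176/136 216/168 224/176 231/185 233/197 230/195 230/188 227/181 230/187 231/191 231/188
190 138/107 188/146 221/173 232/187 234/204 234/214 233/208 231/198 233/198 234/195 235/192
191 153/119 152/118 183/143 221/173 233/201 234/219 234/215 234/207 234/201 233/191 234/190
```

The stripe in the side view is within 1 px of where it should be for a seated knob (z about 0.102, and the same method read 0.0425 when the knob stood on the desk at 0.040). Handing in.

```bash
python3 -c "
from h import *
print(manip.job_done(), manip.state()['time'])"
```

```text
the job is handed in; nothing more can be done
the job is handed in; nothing more can be done
```

I fitted the steel knob onto the spindle, turned it clockwise to the stop and released it. The job was handed in at about 33 s of the 51 s; no verdict is reported.

**What went wrong on the way:**
- On the first turn I went about 0.3 rad past the point where the spindle stopped. The knob wedged about 0.6 rad off the flat.
- Easing the knob back dragged the spindle back by about 0.3 rad.
- I lifted the knob off, realigned it and turned again until the red mark stopped moving.
- The knob was again about 0.5 rad ahead of the mark. I lifted it once more, lined it up with the mark and reseated it with the spindle left at its stop.

**Last checks:**
- **Alignment:** the stripe is within about 0.1 rad of the mark (stripe at about 0, mark at about 0.06 rad).
- **Spindle:** the mark read 0.037 rad after reseating, against 0.033–0.035 at the stop, so the spindle should be near 1.2. I judged this from the mark and the torque, because the joint angle itself cannot be read.
- **Seating:** the knob's top measured at about 0.102 m, within the 2–3 mm error of that method. The seat was met at the same tool height as on the previous insertion (0.0702 m).
- **Release:** the gripper is fully open, with the fingertips about 0.12 m above the knob's top.

**Disagreements and gaps:**
- My first automatic height calculation failed because it picked a wrong red patch; I redid it from the correct pixels.
- The second and third seatings read 1.5–2.4 mm higher at the tool than the earlier grips (0.0702 m against 0.0678–0.0687 m). I put this down to the knob slipping in the grip.
- I did not measure the feet, dish, punch and screwdriver again at the end. The gripper worked only at the knob and the lock and travelled well above them.

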